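Make up two shoe orders with heels and rivets

TASK

Make up the two order trays from the stock on the bench: the tray with the man's last gets the two low stacked heels in its long heel compartment and the round tin of rivets in its small compartment; the tray with the lady's high-arched last gets the two high heels in its long heel compartment. Set everything flat on the tray floor, the heels standing on their broad face as they stand now, and leave the cream jar, hammer and pincers where they are.

Things in the scene. Friction and masses are not known exactly. Their poses are not given: they have to be found in the camera images.
- tray_man: Man's order tray, known by its large broad last (275 mm) with a nearly straight sole. Wooden tray, fixed, 238 (x) by 302 (y) mm, floor 6 thick. Heel compartment inside: x 7 to 111, y -143 to 41 (heel centres x 59, y -93 and -9). Small compartment: x 7 to 111, y 47 to 143 (centre 59, 95). Outer walls 22 high, inner walls 16 high, from the bench. Origin: centre of underside, z up.
- tray_lady: Lady's order tray, known by its smaller slim last (237 mm) with a deeply arched sole. Fixed; same tray, sizes, compartments and axes as the man's; its small compartment stays empty. In both trays the last lies on its side in the long -x part (x -111 to 1 mm), fixed, up to 100 mm above the bench; the empty compartments are on the +x side. At the start both trays have x within 0.12 rad of world x.
- low_heel_1: Low stacked leather heel standing on its broad face: D-shaped block 34 mm high, dark top. Bottom 56 mm long (x, flat breast face at x = +28, rounded back), 54 wide (y); top 53 by 50. Sides straight along x from x = -5 to 27. Origin: centre of underside, z up. 70 g. Loose; one of two alike, either order.
- low_heel_2: Low stacked leather heel standing on its broad face: D-shaped block 34 mm high, dark top. Bottom 56 mm long (x, flat breast face at x = +28, rounded back), 54 wide (y); top 53 by 50. Sides straight along x from x = -5 to 27. Origin: centre of underside, z up. 70 g. Loose; one of two alike, either order.
- high_heel_1: High leather block heel standing on its broad face, dark tip up: D-shaped, 72 mm high. Bottom 54 mm long (x, flat breast face at x = +27, rounded back), 50 wide (y), tapering evenly to 38 by 34 at the top. Origin: centre of underside, z up. 60 g. Loose; one of two alike, either order.
- high_heel_2: High leather block heel standing on its broad face, dark tip up: D-shaped, 72 mm high. Bottom 54 mm long (x, flat breast face at x = +27, rounded back), 50 wide (y), tapering evenly to 38 by 34 at the top. Origin: centre of underside, z up. 60 g. Loose; one of two alike, either order.
- rivet_tin: Closed round metal tin of rivets, 48 mm in diameter (49 mm at the lid) and 34 mm high, standing upright, bare metal; loose, about 150 g. Origin: centre of the underside, z up. The only round metal tin on the bench.
- cream_jar: Bystander: round glass cream jar with a black cap, 46 mm in diameter, 50 mm high, loose. Origin: centre of the underside. Not part of the job.
- hammer: Bystander: shoemaker's hammer lying on the bench, 255 mm long, up to 38 mm high, handle along its own x (head at +x), loose. Origin: on the bench under the middle of the handle. Not part of the job.
- pincers: Bystander: steel lasting pincers lying on the bench, 190 mm long along its own x (jaws at +x, handles 70 mm apart at -x), 17 mm high, loose. Origin: on the bench under the middle. Not part of the job.
Not all that is in view belongs to the job. Leave any turquoise look-alike of the high_heel_1 alone.

How it is judged:
By the outcome, as a careful person would: the job done as asked, in the order asked, and still so for the second after the job is handed in, with the robot touching nothing.
It also fails if it takes over 128 s, if anything falls off the work surface, if the arm or the gripper's body presses on something with over 40 N, if the wrist force passes 120 N, or if a joint passes its speed limit or range.

ROBOT

A 6-joint arm with a two-finger parallel gripper is mounted at the origin on the work surface. World frame = base frame: x ahead of the robot, y to its left, z up, the work surface at z = 0. Lengths are in m, angles in degrees, forces in N, time in s.
With the tool pointing down it reaches from about 0.375 to 0.9 m from the base axis. Payload 3.1 kg.
Tool frame: the origin (TCP) lies at the very end of the fingers, on their centre line; the grasp point (between the pads) lies manip.hold_point_z behind it (manip.hold_point_z is the distance from the TCP to the grasp point, in m); z points along the fingers, y is the line along which they close (so a half turn about z gives the same grasp; the last joint's range is limited). The gripper opens to 85 mm and grips with 20 to 120 N. Pads are 22 mm wide; open, the fingers measure 114 mm over their backs; the gripper's body (76 mm by 85 mm) begins 54 mm behind the grasp point. The pads swing forward as they close: fully open they stand 13 mm farther back than shut.
Start: joints at [54.632, 30.224, 82.088, -0, 67.689, -10.227], TCP at [0.265, 0.566, 0.231] pointing down, gripper open.
Joint ranges: [-176.69, 176.69], [-43.24, 126.21], [12.49, 139.97], [-82, 262], [0, 151.66], [-163.58, 163.58]. Speed limits (degrees/s): [159.86, 159.86, 180, 180, 180, 180].

INTERFACE

Orientations are given as a 3x3 rotation matrix whose columns are the frame's x, y, z axes.
In Python, from station import sensors, camera, manip, nets gives the robot as it stands.
- The arm moves only by the tool play_rows, never from a script. Its argument "plan" is a list of rows, each an object with "delta_rot": the turn, a rotation vector about the tool's x, y, z in degrees, a list of three; "dp": the shift along the tool's x, y, z in m, a list of three; "grip": the opening, from 0 (shut) to 1 (fully open). In form: [{"delta_rot": [ax, ay, az], "dp": [tx, ty, tz], "grip": grip}, ...]. A call has 1 to 5 rows; each row shifts and turns the commanded pose from where the row before left it, along the tool's axes as they then stand; what a row does not reach is not made up. A row lasts 1/8 s, in which the tool goes at most 62.5 mm and 10.7 degrees, less where a joint would pass 70% of its speed; a pose out of reach is approached as far as the arm can. A call with a gripper value outside its range is refused whole. The fingers move at their own pace and stop on an object; "force" is the grip in N (left out, the last holds). Time passes only in rows, so rows that do not move let the fingers close. It gives the time, the measured TCP pose, the force, the opening and the grip force at its end, in the units of the state.
- sensors.state(): the state, without advancing time (a new reading comes with each control period).
- camera(name): name is "side" or "top"; returns a dict with "img" (420x560x3 uint8, blue, green, red), "K" (3x3 intrinsics, pixels), "distortion" ([k1, k2, p1, p2, k3] as OpenCV has them; the pictures are not rectified), "eye" and "rotation" of the camera in the world. Camera axes: x right, y down, z forward; pixel columns grow to the right and rows downward; lengths in m; the calibration is good to about 2 mm. A picture is of the moment at which its call begins. There is no depth.
- manip.close_job(): hands the job in; it is judged then, once.
Trained networks look in a picture, given as the dict that the camera call returned (one of the last four; its "shot" number tells which), for a name from the list of things; names that differ only in an ending like _2 or _b are one class to them, and where a whole thing is asked for, a point or a joint stands for the part that bears it (a point fixed in the world has none). Each returns a list of dicts, best first, with "p" (0 to 1); they miss things now and then, are a little off and sometimes report something else, mostly with a low value. They report only what shows in the picture. A call takes as long as a camera call. They do not tell look-alikes from the thing itself.
- nets.search_frame(picture, label): "box" ([centre column, centre row, width, height] in pixels, round what is visible of it).
- nets.cut_out(picture, label): "region" (420x560 bool, what is visible of it) and "box" ([centre column, centre row, width, height] in pixels, round what is visible of it).
- nets.spot_point(picture, label): "at" ([column, row] in pixels: a listed point, or the origin of a listed thing).
The state is a dict: "time_s": time; "joint_pos": joint angles; "joint_velocities": joint speeds; "tau": joint torques, N m; "position": TCP position; "eef_rot": TCP orientation; "force": force on the tool from outside, world axes, zero at the start; "wrist_torque": the same for the moment, N m; "gripper_width": opening from 0.0 (shut) to 1.0 (fully open); "grip_force": force on a finger pad.
Only numpy, scipy, OpenCV 4.12 (cv2) and the standard library are available. Lean on these libraries where they do the work, as an engineer would, in place of code of your own. Each camera call takes 0.05 s, during which the arm holds its last target. There are 200 camera calls.

## Working session

There is one attempt and no reset: what is moved stays moved. The work goes in short steps, Python scripts to look and compute and a tool call to move; the robot and the scene stay as the last step left them, time stands still between calls to the robot, and variables do not carry over. Pictures are saved under pics/ and viewed, at most 14 in all, crops included, and the job is handed in when it is done.

Besides the shell and the picture viewer there is one more tool, called after "Request:" in YAML: its name, and indented under it one key for each argument. play_rows: Moves the arm, as the interface text tells. Its arguments: {"type":"object","properties":{"plan":{"type":"array"},"force":{"type":"number"}},"required":["plan"]}

```bash
ls; mkdir -p pics; python3 - <<'E'
from station import sensors,camera,manip,nets
import cv2
print(sensors.state(), manip.hold_point_z)
for n in("top","side"):
    c=camera(n); cv2.imwrite(f"pics/{n}0.png",c["img"]); print(n,c["K"],c["distortion"],c["eye"],c["rotation"])
    for l in "tray_man tray_lady low_heel_1 high_heel_1 rivet_tin cream_jar".split():
        for f in (nets.spot_point,nets.search_frame):
            print(l,[([int(v) for v in r.get("at",r.get("box"))],round(r["p"],2)) for r in f(c,l)][:5])
E
```

```text
pics
{'time_s': 0.0, 'joint_pos': array([ 5.46312078e+01,  3.02779321e+01,  8.21564049e+01,  1.06341313e-03,
        6.76890724e+01, -1.02298210e+01]), 'joint_velocities': array([-0.07639801,  0.0266999 ,  0.00038736,  0.00834022, -0.00254743,
       -0.05726668]), 'tau': array([-1.32658646e-03, -4.42361748e+01, -1.78018463e+01, -3.28031347e-04,
        8.85247980e-03,  2.59861423e-06]), 'position': array([0.26508412, 0.56521279, 0.2303446 ]), 'eef_rot': array([[-9.05276806e-01,  4.24820332e-01, -1.26075834e-03],
       [ 4.24822015e-01,  9.05275210e-01, -1.74644334e-03],
       [ 3.99408631e-04, -2.11661255e-03, -9.99997680e-01]]), 'force': array([-0.22242155,  0.06285165, -0.23903851]), 'wrist_torque': array([0.02614467, 0.00470421, 0.01242205]), 'grip_force': 0.0, 'gripper_width': 1.0028740358385495} 0.0187
top [[445.66701636   0.         281.29643149]
 [  0.         445.66701636 210.74644917]
 [  0.           0.           1.        ]] [-0.06717962  0.          0.          0.          0.        ] [ 0.26675041 -0.00357039  1.14530819] [[-0.07478465 -0.97532246  0.20773385]
 [-0.997
[... 1074 characters left out ...]
0.87184589 -0.48953163]]
tray_man [([226, 210], 0.64)]
tray_man [([229, 212, 125, 65], 0.87)]
tray_lady [([378, 230], 0.3)]
tray_lady [([321, 272, 157, 95], 0.61)]
low_heel_1 [([289, 190], 0.65), ([210, 180], 0.52)]
low_heel_1 [([431, 283, 25, 42], 0.53), ([210, 176, 21, 17], 0.47)]
high_heel_1 [([329, 210], 0.82), ([427, 292], 0.74), ([303, 353], 0.66), ([370, 337], 0.56)]
high_heel_1 [([332, 200, 19, 25], 0.9), ([430, 282, 26, 41], 0.71), ([305, 339, 24, 40], 0.68), ([373, 327, 33, 44], 0.56)]
rivet_tin [([426, 293], 0.74), ([379, 229], 0.57)]
rivet_tin [([378, 223, 18, 17], 0.53)]
cream_jar [([409, 254], 0.75), ([318, 266], 0.68), ([427, 294], 0.23)]
cream_jar [([408, 243, 18, 24], 0.61)]
```

```bash
python3 - <<'E'
import cv2
a=cv2.imread("pics/top0.png")
cv2.imwrite("pics/top0c.png",cv2.resize(a[80:360,80:480],(800,560),interpolation=cv2.INTER_CUBIC))
a=cv2.imread("pics/side0.png")
cv2.imwrite("pics/side0c.png",cv2.resize(a[130:390,120:490],(800,562),interpolation=cv2.INTER_CUBIC))
E
```

```text
(no output)
```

View pics/top0c.png

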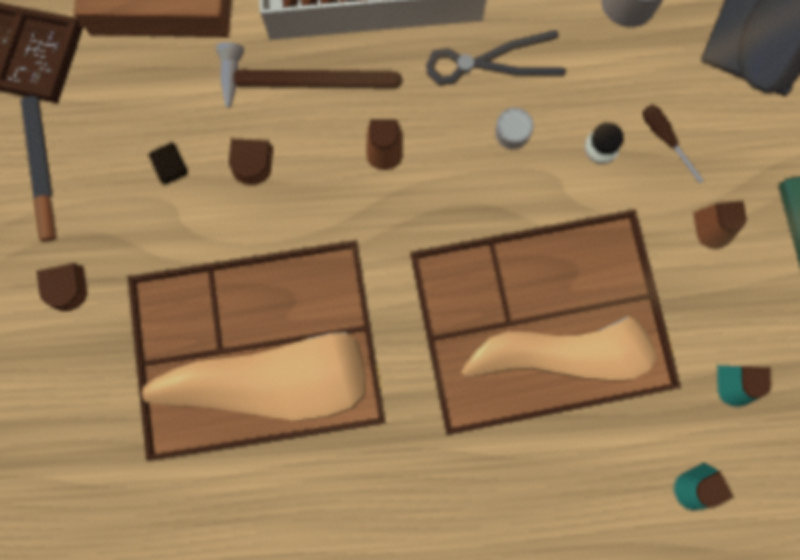

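View pics/side0c.png

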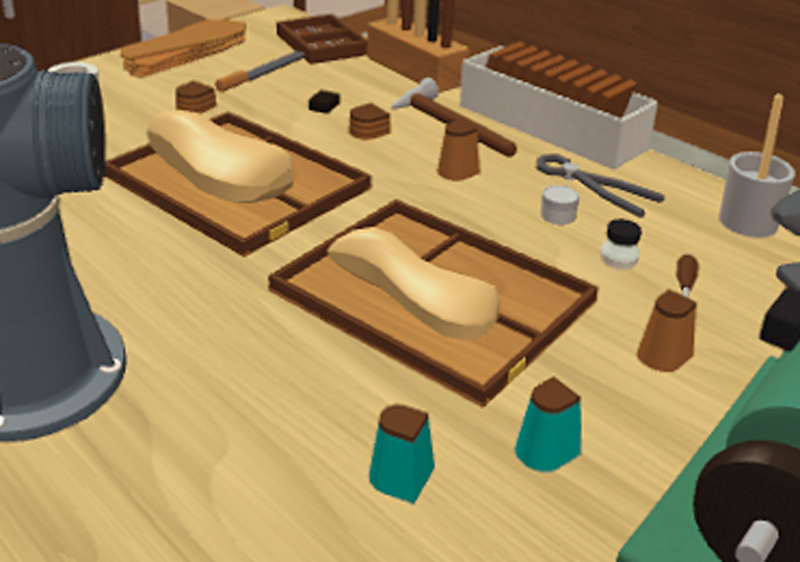

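The man's tray is the left one, with the big broad last (full-frame top view ~208,254); the lady's is the right one (~350,241).

- **Low heels:** top view (111,223) and (205,160).
- **High heel candidates:** brown at (272,151) and (440,192), turquoise at (452,272) and (430,322). The brown pair fits; the turquoise pair are look-alikes to leave alone.
- **Tin:** (337,143), bare metal.
- **Jar:** (380,151), black cap.

The crops above already show these enlarged. Next I fit the poses.

```bash
cat > h.py <<'E'
import numpy as np, cv2
from scipy.optimize import minimize, least_squares
from station import sensors,camera,manip,nets
def proj(c,P):
    R=np.array(c["rotation"]).T; t=-R@np.array(c["eye"])
    return cv2.projectPoints(np.asarray(P,float).reshape(-1,3),cv2.Rodrigues(R)[0],t,np.array(c["K"]),np.array(c["distortion"]))[0].reshape(-1,2)
def ray(c,uv,z):
    n=cv2.undistortPoints(np.array([[uv]],float),np.array(c["K"]),np.array(c["distortion"])).ravel()
    d=np.array(c["rotation"])@[n[0],n[1],1]; e=np.array(c["eye"]); return e+d*(z-e[2])/d[2]
def D(l,w,z,xs):  # D outline: straight sides from xs to l/2, elliptical back
    a=np.linspace(np.pi/2,3*np.pi/2,15); r=l/2+xs
    return np.r_[[[l/2,-w/2,z],[l/2,w/2,z]],np.c_[xs+r*np.cos(a),w/2*np.sin(a),0*a+z]]
a=np.linspace(0,2*np.pi,24,endpoint=False)
C=lambda r,z:np.c_[r*np.cos(a),r*np.sin(a),0*a+z]
M={"low_heel_1":np.r_[D(.056,.054,0,-.005),D(.053,.050,.034,-.005)],
 "high_heel_1":np.r_[D(.054,.050,0,-.004),D(.038,.034,.072,-.003)],
 "rivet_tin":np.r_[C(.0245,0),C(.0245,.034)]}
def place(m,p): 
    s,k=np.sin(p[2]),np.cos(p[2]); return m@np.array([[k,s,0],[-s,k,0],[0,0,1]])+[p[0],p[1],p[3] if len(p)>3 else 0]
def fit(label,views,p0):  # views: list of (cam,mask)
    def cost(p):
        t=0
        for c,m in views:
            S=4; u=proj(c,place(M[label],p)); o=u.min(0)-15
            hull=cv2.convexHull(((u-o)*S).astype(np.float32)).astype(np.int32)
            n=((np.ptp(u,0)+30)*S).astype(int); A=np.zeros((n[1],n[0]),np.uint8); cv2.fillConvexPoly(A,hull,1)
            B=cv2.warpAffine(m.astype(np.float32),np.array([[S,0,-o[0]*S],[0,S,-o[1]*S]]),(int(n[0]),int(n[1])))>.5
            t+=1-(A&B).sum()/max(1,(A|B).sum())
        return t/len(views)
    best=min((minimize(cost,[p0[0],p0[1],y],method="Nelder-Mead",options=dict(initial_simplex=np.array([[p0[0],p0[1],y],[p0[0]+.012,p0[1],y],[p0[0],p0[1]+.012,y],[p0[0],p0[1],y+.4]]),xatol=1e-4,fatol=1e-4)) for y in np.arange(0,2*np.pi,np.pi/4)),key=lambda r:r.fun)
    return best.x,best.fun
E
python3 - <<'E'
from h import *
T=camera("top");S=camera("side")
for l,uv in [("low_heel_1",(111,223)),("low_heel_1",(205,160)),("high_heel_1",(272,151)),("high_heel_1",(440,192)),("rivet_tin",(337,143))]:
    p0=ray(T,uv,.017)[:2]; v=[]
    for c in (T,S):
        e=proj(c,[[*p0,.017]])[0]
        r=[x for x in nets.cut_out(c,l) if np.hypot(*(np.array(x["box"][:2])-e))<14 and max(x["box"][2:])<60]
        if r: v.append((c,r[0]["region"]))
    print(l,uv,p0.round(3),len(v))
    for vv in ([v,v[:1],v[1:]] if len(v)>1 else [v] if v else []):
        x,f=fit(l,vv,p0); print("   ",x.round(4),round(np.degrees(x[2])%360,1),round(f,3))
k=np.array([[119,151],[119,-151],[-119,-151],[-119,151]])/1000
for n,cc in (("man",[(130,277),(356,243),(383,422),(150,458)]),("lady",[(413,253),(635,212),(678,386),(448,432)])):
    w=np.array([ray(T,(np.array(q)/2+80)-.25,.022)[:2] for q in cc])
    f=lambda p:(place(np.c_[k,0*k[:,0]],p)[:,:2]-w).ravel()
    r=least_squares(f,[*w.mean(0),0]); print(n,r.x.round(4),np.degrees(r.x[2]).round(1),(r.fun*1000).round(1))
E
```

```text
low_heel_1 (111, 223) [0.508 0.431] 2
    [0.5063 0.432  0.1585] 9.1 0.076
    [0.5061 0.4302 0.167 ] 9.6 0.044
    [0.5077 0.4353 0.0515] 3.0 0.061
low_heel_1 (205, 160) [0.66  0.178] 2
    [0.6598 0.1796 6.1323] 351.4 0.114
    [ 0.6593  0.1797 -0.1419] 351.9 0.044
    [0.661  0.1751 5.726 ] 328.1 0.145
high_heel_1 (272, 151) [ 0.671 -0.002] 2
    [ 0.6648 -0.0021 -0.0441] 357.5 0.046
    [ 6.6510e-01 -2.1000e-03  6.2197e+00] 356.4 0.04
    [ 6.6540e-01 -1.8000e-03  6.2341e+00] 357.2 0.053
high_heel_1 (440, 192) [ 0.525 -0.434] 2
    [ 0.5243 -0.431   0.0994] 5.7 0.082
    [ 0.5252 -0.4322  0.063 ] 3.6 0.112
    [ 0.5235 -0.4311  0.0961] 5.5 0.046
rivet_tin (337, 143) [ 0.68  -0.177] 2
    [ 0.6778 -0.176   0.4732] 27.1 0.122
    [ 0.6782 -0.1762  0.2676] 15.3 0.044
    [ 0.6782 -0.174   0.3168] 18.1 0.184
man [0.4081 0.1822 0.0817] 4.7 [ 2.   2.6  4.  -3.3 -2.5 -3.9 -3.6  4.7]
lady [ 0.4177 -0.1876  0.1123] 6.4 [ 2.9  3.6  4.  -2.6 -3.5 -3.7 -3.4  2.8]
```

```bash
python3 - <<'E'
from h import *
T=camera("top");im=cv2.resize(T["img"],None,fx=4,fy=4,interpolation=cv2.INTER_CUBIC)
def dr(P,col):
    u=(proj(T,P)*4+1.5).astype(int); cv2.polylines(im,[u],True,col,1)
for l,p in (("low_heel_1",(.5063,.4315,.16)),("low_heel_1",(.6594,.1796,-.145)),("high_heel_1",(.6649,-.002,-.05)),("high_heel_1",(.5243,-.4312,.09)),("rivet_tin",(.678,-.1755,0))):
    m=place(M[l],p);n=len(m)//2;dr(m[:n],(0,255,255));dr(m[n:],(0,255,0))
for p in ((.4081,.1822,.0817),(.4177,-.1876,.1123)):
    for X0,X1,Y0,Y1,z in ((-119,119,-151,151,22),(7,111,-143,41,6),(7,111,47,143,6)):
        dr(place(np.array([[X0,Y0,z],[X1,Y0,z],[X1,Y1,z],[X0,Y1,z]])/1000,p),(255,255,0))
cv2.imwrite("pics/ov.png",cv2.resize(im[500:1260,360:1880],(800,400),interpolation=cv2.INTER_AREA))
def c(x,y):return im[y*4-80:y*4+80,x*4-80:x*4+80]
cv2.imwrite("pics/ov2.png",cv2.resize(np.hstack([c(111,223),c(205,160),c(272,151),c(440,192),c(337,143)]),(800,160)))
E
```

```text
(no output)
```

View pics/ov.png

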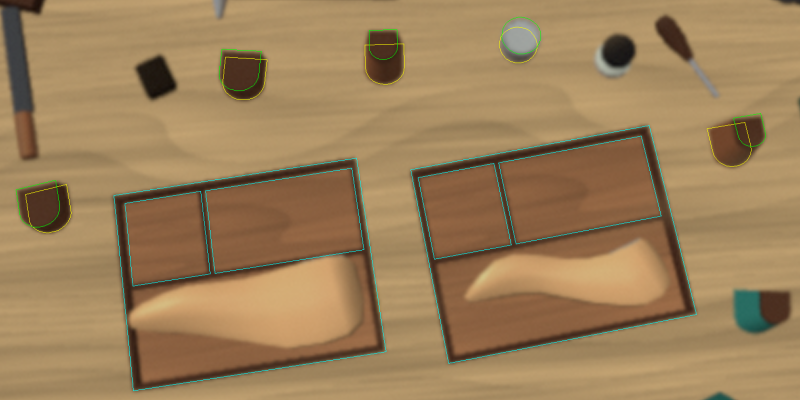

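View pics/ov2.png

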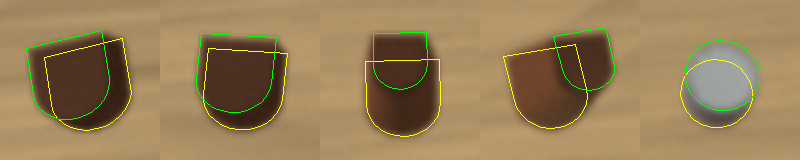

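```bash
cat >> h.py <<'E'
TR={"man":(.4081,.1822,.0817),"lady":(.4177,-.1876,.1123)}
def go(x,y,z,th):
    """deltas (tilt-fix + turn, then tool-frame shift) from measured pose to target; th = tool x heading deg"""
    s=sensors.state(); R=np.array(s["eef_rot"]); t=np.radians(th)
    Rt=np.array([[np.cos(t),np.sin(t),0],[np.sin(t),-np.cos(t),0],[0,0,-1]])
    rv=np.degrees(cv2.Rodrigues(R.T@Rt)[0].ravel()); d=Rt.T@(np.array([x,y,z])-s["position"])
    print("turn",rv.round(2),"shift mm",(d*1000).round(1),"t",round(s["time_s"],2),"w",round(s["gripper_width"],3))
    return Rt,d
def tray(n,x,y,dx=0):
    p=place(np.array([[x+dx,y,0]])/1000,TR[n])[0]; return p[:2].round(4)
E
python3 - <<'E'
from h import *
go(.5162,.4331,.15,189.1)
for n in TR: print(n,[tray(n,59,y,dx) for y in(-93,-9,95) for dx in (0,10)])
E
```

```text
turn [  0.    -0.   -34.24] shift mm [-226.6 -170.7   81.3] t 1.95 w 0.999
man [array([0.4745, 0.0943]), array([0.4845, 0.0951]), array([0.4676, 0.178 ]), array([0.4776, 0.1789]), array([0.4592, 0.2817]), array([0.4691, 0.2825])]
lady [array([ 0.4868, -0.2734]), array([ 0.4967, -0.2723]), array([ 0.4773, -0.1899]), array([ 0.4873, -0.1888]), array([ 0.4657, -0.0866]), array([ 0.4756, -0.0855])]
```

Request:
play_rows:
  plan:
    - {"delta_rot":[0,0,-8.6],"dp":[0,0,0],"grip":1}
    - {"delta_rot":[0,0,-8.6],"dp":[0,0,0],"grip":1}
    - {"delta_rot":[0,0,-8.5],"dp":[0,0,0],"grip":1}
    - {"delta_rot":[0,0,-8.5],"dp":[0,0,0],"grip":1}
    - {"delta_rot":[0,0,0],"dp":[-0.028,-0.021,0.011],"grip":1}
  force: 40

```text
time_s: 2.58
position: [0.2954, 0.5508, 0.2212]
eef_rot: [[-0.987, -0.162, 0.001], [-0.162, 0.987, 0.002], [-0.001, 0.002, -1.0]]
force: [0.2, 0.2, 0.8]
gripper_width: 0.997
grip_force: 0.0
```

Request:
play_rows:
  plan:
    - {"delta_rot":[0,0,0],"dp":[-0.04,-0.03,0.014],"grip":1}
    - {"delta_rot":[0,0,0],"dp":[-0.04,-0.03,0.014],"grip":1}
    - {"delta_rot":[0,0,0],"dp":[-0.04,-0.03,0.014],"grip":1}
    - {"delta_rot":[0,0,0],"dp":[-0.04,-0.03,0.014],"grip":1}
    - {"delta_rot":[0,0,0],"dp":[-0.039,-0.03,0.014],"grip":1}

```text
time_s: 3.2
position: [0.5181, 0.4319, 0.1499]
eef_rot: [[-0.988, -0.157, 0.0], [-0.157, 0.988, 0.0], [-0.0, 0.0, -1.0]]
force: [-0.5, 1.6, -0.8]
gripper_width: 1.002
grip_force: 0.0
```

```bash
python3 - <<'E'
from h import *
go(.5162,.4331,.003,189.1)
E
```

```text
turn [ 0.01  0.02 -0.05] shift mm [  1.7   1.5 146.9] t 3.2 w 1.002
```

Request:
play_rows:
  plan:
    - {"delta_rot":[0,0,0],"dp":[0.002,0.001,0.045],"grip":1}
    - {"delta_rot":[0,0,0],"dp":[0,0,0.045],"grip":1}
    - {"delta_rot":[0,0,0],"dp":[0,0,0.035],"grip":1}
    - {"delta_rot":[0,0,0],"dp":[0,0,0.021],"grip":1}
    - {"delta_rot":[0,0,0],"dp":[0,0,0],"grip":1}

```text
time_s: 3.82
position: [0.5136, 0.4328, 0.0028]
eef_rot: [[-0.988, -0.157, -0.003], [-0.157, 0.988, -0.002], [0.003, -0.001, -1.0]]
force: [1.1, -0.2, -0.7]
gripper_width: 1.002
grip_force: 0.0
```

Request:
play_rows:
  plan:
    - {"delta_rot":[0,0,0],"dp":[0,0,0],"grip":0.4}
    - {"delta_rot":[0,0,0],"dp":[0,0,0],"grip":0.4}
    - {"delta_rot":[0,0,0],"dp":[0,0,0],"grip":0.4}
    - {"delta_rot":[0,0,0],"dp":[0,0,0],"grip":0.4}
    - {"delta_rot":[0,0,0],"dp":[0,0,0],"grip":0.4}
  force: 40

```text
time_s: 4.45
position: [0.5158, 0.4343, 0.0066]
eef_rot: [[-0.987, -0.158, 0.004], [-0.158, 0.988, 0.002], [-0.004, 0.002, -1.0]]
force: [0.0, -0.1, 5.7]
gripper_width: 0.596
grip_force: 43.2
```

Request:
play_rows:
  plan:
    - {"delta_rot":[0,0,0],"dp":[0,0,-0.02],"grip":0.4}
    - {"delta_rot":[0,0,0],"dp":[0,0,-0.04],"grip":0.4}
    - {"delta_rot":[0,0,0],"dp":[0,0,-0.045],"grip":0.4}
    - {"delta_rot":[0,0,0],"dp":[0,0,-0.045],"grip":0.4}
    - {"delta_rot":[0,0,2.2],"dp":[0,0,0],"grip":0.4}

```text
time_s: 5.08
position: [0.5171, 0.4351, 0.1608]
eef_rot: [[-0.993, -0.119, 0.009], [-0.119, 0.993, 0.006], [-0.01, 0.004, -1.0]]
force: [0.1, -0.4, -0.9]
gripper_width: 0.596
grip_force: 42.3
```

```bash
python3 - <<'E'
from h import *
go(.4845,.0951,.15,184.7)
print(sensors.state()["force"])
S=camera("side"); u=proj(S,[sensors.state()["position"]])[0].astype(int); print(u)
im=S["img"][u[1]-60:u[1]+60,u[0]-70:u[0]+70]; cv2.imwrite("pics/g1.png",cv2.resize(im,None,fx=4,fy=4))
E
```

```text
turn [0.27 0.57 2.11] shift mm [  60.3 -336.1   10.8] t 5.08 w 0.596
[ 0.11698131 -0.3679884  -0.92062793]
[208 135]
```

View pics/g1.png

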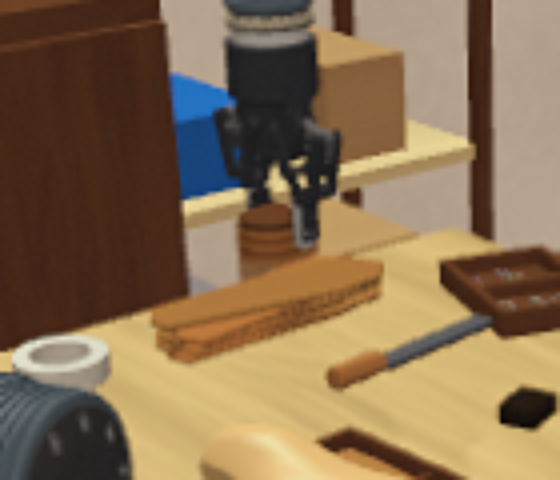

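Held: the low heel hangs level between the fingers (crop ~270,240). Now I carry it to the man's tray.

Request:
play_rows:
  plan:
    - {"delta_rot":[0,0,2.1],"dp":[0,0,0],"grip":0.4}
    - {"delta_rot":[0,0,0],"dp":[0.008,-0.045,0],"grip":0.4}
    - {"delta_rot":[0,0,0],"dp":[0.009,-0.05,0],"grip":0.4}
    - {"delta_rot":[0,0,0],"dp":[0.009,-0.05,0],"grip":0.4}
    - {"delta_rot":[0,0,0],"dp":[0.009,-0.05,0],"grip":0.4}

```text
time_s: 5.75
position: [0.4948, 0.2345, 0.1537]
eef_rot: [[-0.997, -0.083, -0.002], [-0.083, 0.997, -0.001], [0.002, -0.0, -1.0]]
force: [-0.1, 0.1, -1.3]
gripper_width: 0.598
grip_force: 42.3
```

Request:
play_rows:
  plan:
    - {"delta_rot":[0,0,0],"dp":[0.009,-0.05,0],"grip":0.4}
    - {"delta_rot":[0,0,0],"dp":[0.009,-0.05,0],"grip":0.4}
    - {"delta_rot":[0,0,0],"dp":[0.007,-0.041,0],"grip":0.4}
    - {"delta_rot":[0,0,0],"dp":[0,0,0],"grip":0.4}
    - {"delta_rot":[0,0,0],"dp":[0,0,0],"grip":0.4}

```text
time_s: 6.38
position: [0.4824, 0.0938, 0.1541]
eef_rot: [[-0.997, -0.082, -0.001], [-0.082, 0.997, 0.0], [0.001, 0.001, -1.0]]
force: [-0.6, 0.9, -0.4]
gripper_width: 0.595
grip_force: 42.3
```

```bash
python3 - <<'E'
from h import *
go(.4845,.0951,.0105,184.7)
E
```

```text
turn [ 0.03 -0.04  0.  ] shift mm [ -2.2   1.1 143.6] t 6.38 w 0.595
```

Request:
play_rows:
  plan:
    - {"delta_rot":[0,0,0],"dp":[-0.002,0.001,0.045],"grip":0.4}
    - {"delta_rot":[0,0,0],"dp":[0,0,0.045],"grip":0.4}
    - {"delta_rot":[0,0,0],"dp":[0,0,0.03],"grip":0.4}
    - {"delta_rot":[0,0,0],"dp":[0,0,0.015],"grip":0.4}
    - {"delta_rot":[0,0,0],"dp":[0,0,0.004],"grip":0.4}

```text
time_s: 7.0
position: [0.4843, 0.0955, 0.0147]
eef_rot: [[-0.996, -0.084, -0.001], [-0.084, 0.996, 0.0], [0.001, 0.0, -1.0]]
force: [-0.3, -0.5, -1.3]
gripper_width: 0.591
grip_force: 42.3
```

Request:
play_rows:
  plan:
    - {"delta_rot":[0,0,0],"dp":[0,0,0.003],"grip":0.4}
    - {"delta_rot":[0,0,0],"dp":[0,0,0],"grip":0.4}

```text
time_s: 7.25
position: [0.4851, 0.0948, 0.0131]
eef_rot: [[-0.997, -0.083, 0.002], [-0.083, 0.997, -0.0], [-0.002, -0.0, -1.0]]
force: [0.7, 0.5, -0.7]
gripper_width: 0.598
grip_force: 42.3
```

Request:
play_rows:
  plan:
    - {"delta_rot":[0,0,0],"dp":[0,0,0.002],"grip":0.4}
    - {"delta_rot":[0,0,0],"dp":[0,0,0],"grip":0.4}

```text
time_s: 7.5
position: [0.4852, 0.0947, 0.0126]
eef_rot: [[-0.997, -0.083, 0.003], [-0.083, 0.997, 0.0], [-0.003, -0.0, -1.0]]
force: [-2.1, 1.2, 12.5]
gripper_width: 0.598
grip_force: 44.0
```

Request:
play_rows:
  plan:
    - {"delta_rot":[0,0,0],"dp":[0,0,-0.001],"grip":0.8}
    - {"delta_rot":[0,0,0],"dp":[0,0,0],"grip":0.8}
    - {"delta_rot":[0,0,0],"dp":[0,0,0],"grip":0.8}
    - {"delta_rot":[0,0,0],"dp":[0,0,-0.02],"grip":0.8}
    - {"delta_rot":[0,0,0],"dp":[0,0,-0.04],"grip":0.8}

```text
time_s: 8.12
position: [0.4832, 0.0946, 0.0705]
eef_rot: [[-0.997, -0.083, -0.004], [-0.083, 0.997, 0.0], [0.004, 0.001, -1.0]]
force: [-0.3, -0.3, -0.1]
gripper_width: 0.802
grip_force: 0.0
```

Request:
play_rows:
  plan:
    - {"delta_rot":[0,0,0],"dp":[0,0,-0.04],"grip":1}
    - {"delta_rot":[0,0,0],"dp":[0,0,-0.04],"grip":1}

```text
time_s: 8.38
position: [0.4841, 0.0946, 0.1522]
eef_rot: [[-0.997, -0.083, -0.001], [-0.083, 0.997, 0.0], [0.001, 0.0, -1.0]]
force: [0.4, -0.2, 0.7]
gripper_width: 1.001
grip_force: 0.0
```

```bash
python3 - <<'E'
from h import *
a=-.145; go(.6594+.01*np.cos(a),.1796+.01*np.sin(a),.15,180+np.degrees(a))
E
```

```text
turn [-0.   -0.05 13.06] shift mm [-171.2  109.4    2.2] t 8.38 w 1.001
```

Request:
play_rows:
  plan:
    - {"delta_rot":[0,0,6.5],"dp":[0,0,0],"grip":1}
    - {"delta_rot":[0,0,6.5],"dp":[0,0,0],"grip":1}
    - {"delta_rot":[0,0,0],"dp":[-0.043,0.027,0],"grip":1}
    - {"delta_rot":[0,0,0],"dp":[-0.043,0.027,0],"grip":1}
    - {"delta_rot":[0,0,0],"dp":[-0.043,0.028,0],"grip":1}

```text
time_s: 9.0
position: [0.6249, 0.1578, 0.1509]
eef_rot: [[-0.99, 0.144, -0.001], [0.144, 0.99, -0.0], [0.001, -0.0, -1.0]]
force: [-0.0, 0.4, -0.2]
gripper_width: 0.997
grip_force: 0.0
```

Request:
play_rows:
  plan:
    - {"delta_rot":[0,0,0],"dp":[-0.042,0.027,0],"grip":1}
    - {"delta_rot":[0,0,0],"dp":[0,0,0],"grip":1}
    - {"delta_rot":[0,0,0],"dp":[0,0,0],"grip":1}

```text
time_s: 9.38
position: [0.6679, 0.1778, 0.1502]
eef_rot: [[-0.99, 0.143, -0.003], [0.143, 0.99, -0.0], [0.003, -0.001, -1.0]]
force: [-0.8, 0.3, -0.3]
gripper_width: 1.002
grip_force: 0.0
```

```bash
python3 - <<'E'
from h import *
a=-.145; go(.6594+.01*np.cos(a),.1796+.01*np.sin(a),.0065,180+np.degrees(a))
E
```

```text
turn [-0.05 -0.18  0.08] shift mm [ -1.3   0.5 143.7] t 9.38 w 1.002
```

Request:
play_rows:
  plan:
    - {"delta_rot":[0,0,0],"dp":[-0.001,0.001,0.045],"grip":1}
    - {"delta_rot":[0,0,0],"dp":[0,0,0.045],"grip":1}
    - {"delta_rot":[0,0,0],"dp":[0,0,0.034],"grip":1}
    - {"delta_rot":[0,0,0],"dp":[0,0,0.02],"grip":1}
    - {"delta_rot":[0,0,0],"dp":[0,0,0],"grip":1}

```text
time_s: 10.0
position: [0.6687, 0.1784, 0.006]
eef_rot: [[-0.99, 0.144, -0.004], [0.144, 0.99, -0.0], [0.004, -0.001, -1.0]]
force: [0.8, 0.3, 0.9]
gripper_width: 0.999
grip_force: 0.0
```

Request:
play_rows:
  plan:
    - {"delta_rot":[0,0,0],"dp":[0,0,0],"grip":0.4}
    - {"delta_rot":[0,0,0],"dp":[0,0,0],"grip":0.4}
    - {"delta_rot":[0,0,0],"dp":[0,0,0],"grip":0.4}
    - {"delta_rot":[0,0,0],"dp":[0,0,0],"grip":0.4}
    - {"delta_rot":[0,0,0],"dp":[0,0,0],"grip":0.4}
  force: 40

```text
time_s: 10.62
position: [0.6721, 0.1791, 0.0097]
eef_rot: [[-0.99, 0.143, 0.004], [0.143, 0.99, 0.0], [-0.004, 0.001, -1.0]]
force: [-0.8, 0.0, 6.9]
gripper_width: 0.589
grip_force: 42.8
```

Request:
play_rows:
  plan:
    - {"delta_rot":[0,0,0],"dp":[0,0,-0.02],"grip":0.4}
    - {"delta_rot":[0,0,0],"dp":[0,0,-0.04],"grip":0.4}
    - {"delta_rot":[0,0,0],"dp":[0,0,-0.045],"grip":0.4}
    - {"delta_rot":[0,0,0],"dp":[0,0,-0.045],"grip":0.4}
    - {"delta_rot":[0,0,0],"dp":[0,0,0],"grip":0.4}

```text
time_s: 11.25
position: [0.6736, 0.1794, 0.1637]
eef_rot: [[-0.99, 0.143, 0.011], [0.143, 0.99, 0.001], [-0.011, 0.003, -1.0]]
force: [-0.2, 0.4, 0.4]
gripper_width: 0.593
grip_force: 42.0
```

```bash
python3 - <<'E'
from h import *
go(.4776,.1789,.15,184.7)
E
```

```text
turn [  0.09   0.64 -12.93] shift mm [195.4  15.6  13.7] t 11.25 w 0.593
```

Request:
play_rows:
  plan:
    - {"delta_rot":[0,0,-6.5],"dp":[0,0,0],"grip":0.4}
    - {"delta_rot":[0,0,-6.4],"dp":[0,0,0],"grip":0.4}
    - {"delta_rot":[0,0,0],"dp":[0.045,0.004,0],"grip":0.4}
    - {"delta_rot":[0,0,0],"dp":[0.05,0.004,0],"grip":0.4}
    - {"delta_rot":[0,0,0],"dp":[0.05,0.004,0],"grip":0.4}

```text
time_s: 11.88
position: [0.5224, 0.1789, 0.1566]
eef_rot: [[-0.997, -0.081, -0.002], [-0.081, 0.997, -0.0], [0.002, -0.0, -1.0]]
force: [0.4, -0.5, -0.3]
gripper_width: 0.593
grip_force: 42.0
```

Request:
play_rows:
  plan:
    - {"delta_rot":[0,0,0],"dp":[0.05,0.004,0],"grip":0.4}
    - {"delta_rot":[0,0,0],"dp":[0,0,0],"grip":0.4}
    - {"delta_rot":[0,0,0],"dp":[0,0,0],"grip":0.4}

```text
time_s: 12.25
position: [0.4754, 0.1791, 0.1575]
eef_rot: [[-0.997, -0.081, 0.001], [-0.081, 0.997, 0.0], [-0.001, 0.0, -1.0]]
force: [0.1, 0.8, -0.2]
gripper_width: 0.593
grip_force: 42.0
```

```bash
python3 - <<'E'
from h import *
go(.4776,.1789,.0157,184.7)
E
```

```text
turn [ 0.    0.07 -0.03] shift mm [ -2.2  -0.4 141.8] t 12.25 w 0.593
```

Request:
play_rows:
  plan:
    - {"delta_rot":[0,0,0],"dp":[-0.002,0,0.045],"grip":0.4}
    - {"delta_rot":[0,0,0],"dp":[0,0,0.045],"grip":0.4}
    - {"delta_rot":[0,0,0],"dp":[0,0,0.03],"grip":0.4}
    - {"delta_rot":[0,0,0],"dp":[0,0,0.016],"grip":0.4}
    - {"delta_rot":[0,0,0],"dp":[0,0,0.005],"grip":0.4}

```text
time_s: 12.88
position: [0.4775, 0.179, 0.0156]
eef_rot: [[-0.997, -0.081, -0.0], [-0.081, 0.997, -0.0], [0.0, -0.0, -1.0]]
force: [-4.1, -1.8, 29.1]
gripper_width: 0.594
grip_force: 46.1
```

Request:
play_rows:
  plan:
    - {"delta_rot":[0,0,0],"dp":[0,0,0.002],"grip":0.4}
    - {"delta_rot":[0,0,0],"dp":[0,0,0],"grip":0.4}

```text
time_s: 13.12
position: [0.4777, 0.1791, 0.0157]
eef_rot: [[-0.997, -0.081, 0.002], [-0.081, 0.997, 0.0], [-0.002, -0.0, -1.0]]
force: [0.2, -1.3, 4.4]
gripper_width: 0.598
grip_force: 42.5
```

Request:
play_rows:
  plan:
    - {"delta_rot":[0,0,0],"dp":[0,0,-0.001],"grip":0.72}
    - {"delta_rot":[0,0,0],"dp":[0,0,0],"grip":0.72}
    - {"delta_rot":[0,0,0],"dp":[0,0,0],"grip":0.72}
    - {"delta_rot":[0,0,0],"dp":[0,0,-0.02],"grip":0.72}
    - {"delta_rot":[0,0,0],"dp":[0,0,-0.04],"grip":0.72}

```text
time_s: 13.75
position: [0.4756, 0.1789, 0.0746]
eef_rot: [[-0.997, -0.081, -0.004], [-0.081, 0.997, -0.001], [0.004, -0.0, -1.0]]
force: [0.8, 0.4, -0.4]
gripper_width: 0.718
grip_force: 0.0
```

Request:
play_rows:
  plan:
    - {"delta_rot":[0,0,0],"dp":[0,0,-0.04],"grip":1}
    - {"delta_rot":[0,0,0],"dp":[0,0,-0.04],"grip":1}

```text
time_s: 14.0
position: [0.4765, 0.1791, 0.1564]
eef_rot: [[-0.997, -0.081, -0.0], [-0.081, 0.997, -0.0], [0.0, -0.0, -1.0]]
force: [-0.1, 0.6, -0.4]
gripper_width: 1.0
grip_force: 0.0
```

```bash
python3 - <<'E'
from h import *
go(.678,-.1757,.15,180)
E
```

```text
turn [-0.   -0.02  4.66] shift mm [-201.5 -354.8    6.4] t 14.0 w 1.0
```

Request:
play_rows:
  plan:
    - {"delta_rot":[0,0,4.7],"dp":[0,0,0],"grip":1}
    - {"delta_rot":[0,0,0],"dp":[-0.025,-0.044,0.001],"grip":1}
    - {"delta_rot":[0,0,0],"dp":[-0.025,-0.044,0.001],"grip":1}
    - {"delta_rot":[0,0,0],"dp":[-0.025,-0.044,0.001],"grip":1}
    - {"delta_rot":[0,0,0],"dp":[-0.025,-0.044,0.001],"grip":1}

```text
time_s: 14.62
position: [0.5772, 0.0017, 0.1512]
eef_rot: [[-1.0, 0.001, -0.0], [0.001, 1.0, 0.0], [0.0, 0.0, -1.0]]
force: [0.7, 0.7, 0.5]
gripper_width: 0.998
grip_force: 0.0
```

Request:
play_rows:
  plan:
    - {"delta_rot":[0,0,0],"dp":[-0.025,-0.044,0.001],"grip":1}
    - {"delta_rot":[0,0,0],"dp":[-0.025,-0.044,0.001],"grip":1}
    - {"delta_rot":[0,0,0],"dp":[-0.025,-0.045,0],"grip":1}
    - {"delta_rot":[0,0,0],"dp":[-0.026,-0.045,0],"grip":1}
    - {"delta_rot":[0,0,0],"dp":[0,0,0],"grip":1}

```text
time_s: 15.25
position: [0.6791, -0.1793, 0.1489]
eef_rot: [[-1.0, 0.005, 0.002], [0.005, 1.0, -0.002], [-0.002, -0.002, -1.0]]
force: [-0.6, 0.3, 0.2]
gripper_width: 0.998
grip_force: 0.0
```

```bash
python3 - <<'E'
from h import *
go(.678,-.1757,.0065,180)
E
```

```text
turn [-0.1   0.14 -0.28] shift mm [  1.1   3.6 142.4] t 15.25 w 0.998
```

Request:
play_rows:
  plan:
    - {"delta_rot":[0,0,0],"dp":[0,0.001,0.045],"grip":1}
    - {"delta_rot":[0,0,0],"dp":[0,0,0.045],"grip":1}
    - {"delta_rot":[0,0,0],"dp":[0,0,0.034],"grip":1}
    - {"delta_rot":[0,0,0],"dp":[0,0,0.02],"grip":1}
    - {"delta_rot":[0,0,0],"dp":[0,0,0],"grip":1}

```text
time_s: 15.88
position: [0.6761, -0.1728, 0.0037]
eef_rot: [[-1.0, 0.0, -0.004], [0.0, 1.0, 0.002], [0.004, 0.002, -1.0]]
force: [0.4, -0.1, 0.4]
gripper_width: 1.001
grip_force: 0.0
```

Request:
play_rows:
  plan:
    - {"delta_rot":[0,0,0],"dp":[0,0,0],"grip":0.4}
    - {"delta_rot":[0,0,0],"dp":[0,0,0],"grip":0.4}
    - {"delta_rot":[0,0,0],"dp":[0,0,0],"grip":0.4}
    - {"delta_rot":[0,0,0],"dp":[0,0,0],"grip":0.4}
    - {"delta_rot":[0,0,0],"dp":[0,0,0],"grip":0.4}
  force: 45

```text
time_s: 16.5
position: [0.6789, -0.1746, 0.0075]
eef_rot: [[-1.0, 0.001, 0.003], [0.001, 1.0, -0.001], [-0.003, -0.001, -1.0]]
force: [-0.0, 0.2, 6.2]
gripper_width: 0.55
grip_force: 46.9
```

Request:
play_rows:
  plan:
    - {"delta_rot":[0,0,0],"dp":[0,0,-0.02],"grip":0.4}
    - {"delta_rot":[0,0,0],"dp":[0,0,-0.04],"grip":0.4}
    - {"delta_rot":[0,0,0],"dp":[0,0,-0.045],"grip":0.4}
    - {"delta_rot":[0,0,0],"dp":[0,0,-0.045],"grip":0.4}
    - {"delta_rot":[0,0,0],"dp":[0,0,0],"grip":0.4}

```text
time_s: 17.12
position: [0.6804, -0.1752, 0.1615]
eef_rot: [[-1.0, 0.001, 0.01], [0.001, 1.0, -0.004], [-0.01, -0.004, -1.0]]
force: [0.1, -0.2, -1.5]
gripper_width: 0.544
grip_force: 46.4
```

```bash
python3 - <<'E'
from h import *
go(.4592,.2817,.15,184.7)
T=camera("top"); cv2.imwrite("pics/t1.png",cv2.resize(T["img"][80:360,80:480],(800,560),interpolation=cv2.INTER_CUBIC))
E
```

```text
turn [-0.27  0.56 -4.74] shift mm [183.1 473.5  11.5] t 17.12 w 0.544
```

View pics/t1.png

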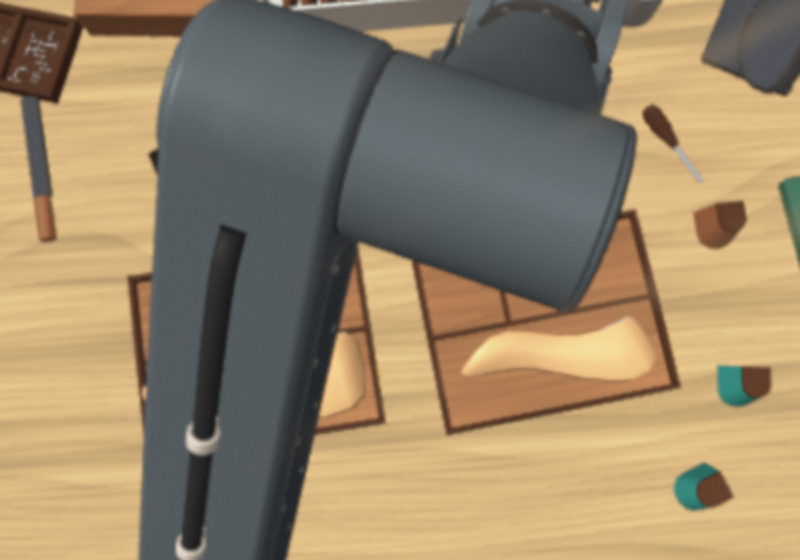

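The arm hides the bench in this view: only the lady's tray, the right brown heel and the turquoise pair show, all unchanged. The tin is gripped (46 mm opening, −1.5 N), so I carry it.

Request:
play_rows:
  plan:
    - {"delta_rot":[0,0,-4.7],"dp":[0,0,0],"grip":0.4}
    - {"delta_rot":[0,0,0],"dp":[0.018,0.047,0],"grip":0.4}
    - {"delta_rot":[0,0,0],"dp":[0.018,0.047,0],"grip":0.4}
    - {"delta_rot":[0,0,0],"dp":[0.018,0.047,0],"grip":0.4}
    - {"delta_rot":[0,0,0],"dp":[0.018,0.047,0],"grip":0.4}

```text
time_s: 17.8
position: [0.5881, 0.0091, 0.1537]
eef_rot: [[-0.997, -0.081, -0.004], [-0.081, 0.997, 0.001], [0.004, 0.001, -1.0]]
force: [0.5, 0.3, -1.4]
gripper_width: 0.549
grip_force: 46.6
```

Request:
play_rows:
  plan:
    - {"delta_rot":[0,0,0],"dp":[0.018,0.047,0],"grip":0.4}
    - {"delta_rot":[0,0,0],"dp":[0.018,0.047,0],"grip":0.4}
    - {"delta_rot":[0,0,0],"dp":[0.018,0.047,0],"grip":0.4}
    - {"delta_rot":[0,0,0],"dp":[0.018,0.047,0],"grip":0.4}
    - {"delta_rot":[0,0,0],"dp":[0.018,0.047,0],"grip":0.4}

```text
time_s: 18.42
position: [0.4794, 0.2354, 0.154]
eef_rot: [[-0.997, -0.081, -0.004], [-0.081, 0.997, -0.001], [0.004, -0.001, -1.0]]
force: [-0.2, -0.7, -1.9]
gripper_width: 0.543
grip_force: 46.6
```

Request:
play_rows:
  plan:
    - {"delta_rot":[0,0,0],"dp":[0.018,0.047,0],"grip":0.4}
    - {"delta_rot":[0,0,0],"dp":[0,0,0],"grip":0.4}
    - {"delta_rot":[0,0,0],"dp":[0,0,0],"grip":0.4}
    - {"delta_rot":[0,0,0],"dp":[0,0,0],"grip":0.4}

```text
time_s: 18.92
position: [0.4603, 0.2787, 0.1548]
eef_rot: [[-0.997, -0.08, -0.001], [-0.08, 0.997, -0.001], [0.001, -0.001, -1.0]]
force: [0.2, -0.6, -0.9]
gripper_width: 0.545
grip_force: 46.7
```

```bash
python3 - <<'E'
from h import *
go(.4592,.2817,.0135,184.7)
E
```

```text
turn [-0.03 -0.05 -0.13] shift mm [  0.8   3.1 141.3] t 18.93 w 0.545
```

Request:
play_rows:
  plan:
    - {"delta_rot":[0,0,0],"dp":[0.001,0.002,0.045],"grip":0.4}
    - {"delta_rot":[0,0,0],"dp":[0,0,0.045],"grip":0.4}
    - {"delta_rot":[0,0,0],"dp":[0,0,0.03],"grip":0.4}
    - {"delta_rot":[0,0,0],"dp":[0,0,0.014],"grip":0.4}
    - {"delta_rot":[0,0,0],"dp":[0,0,0.003],"grip":0.4}

```text
time_s: 19.55
position: [0.4591, 0.281, 0.0178]
eef_rot: [[-0.997, -0.08, -0.001], [-0.08, 0.997, -0.0], [0.001, -0.0, -1.0]]
force: [-0.0, -0.3, -1.2]
gripper_width: 0.547
grip_force: 46.7
```

Request:
play_rows:
  plan:
    - {"delta_rot":[0,0,0],"dp":[0,0,0.002],"grip":0.4}
    - {"delta_rot":[0,0,0],"dp":[0,0,0.001],"grip":0.4}

```text
time_s: 19.8
position: [0.4596, 0.282, 0.0163]
eef_rot: [[-0.997, -0.081, 0.002], [-0.081, 0.997, 0.001], [-0.002, 0.001, -1.0]]
force: [-0.1, 0.2, -0.2]
gripper_width: 0.548
grip_force: 46.7
```

Request:
play_rows:
  plan:
    - {"delta_rot":[0,0,0],"dp":[0,0,0.002],"grip":0.4}
    - {"delta_rot":[0,0,0],"dp":[0,0,0.001],"grip":0.4}

```text
time_s: 20.05
position: [0.4591, 0.282, 0.0134]
eef_rot: [[-0.997, -0.081, 0.001], [-0.081, 0.997, 0.0], [-0.001, 0.0, -1.0]]
force: [-2.8, -0.7, 12.3]
gripper_width: 0.546
grip_force: 47.9
```

Request:
play_rows:
  plan:
    - {"delta_rot":[0,0,0],"dp":[0,0,-0.001],"grip":0.69}
    - {"delta_rot":[0,0,0],"dp":[0,0,0],"grip":0.69}
    - {"delta_rot":[0,0,0],"dp":[0,0,0],"grip":0.69}
    - {"delta_rot":[0,0,0],"dp":[0,0,-0.02],"grip":0.69}
    - {"delta_rot":[0,0,0],"dp":[0,0,-0.04],"grip":0.69}

```text
time_s: 20.68
position: [0.4575, 0.2812, 0.0724]
eef_rot: [[-0.997, -0.081, -0.004], [-0.081, 0.997, -0.001], [0.004, -0.001, -1.0]]
force: [1.0, 0.1, 1.4]
gripper_width: 0.692
grip_force: 0.0
```

Request:
play_rows:
  plan:
    - {"delta_rot":[0,0,0],"dp":[0,0,-0.045],"grip":1}
    - {"delta_rot":[0,0,0],"dp":[0,0,-0.045],"grip":1}

```text
time_s: 20.92
position: [0.4584, 0.2816, 0.1644]
eef_rot: [[-0.997, -0.081, -0.001], [-0.081, 0.997, -0.0], [0.001, -0.0, -1.0]]
force: [0.8, -0.4, 0.0]
gripper_width: 1.0
grip_force: 0.0
```

```bash
python3 - <<'E'
from h import *
a=-.05; go(.6649+.009*np.cos(a),-.002+.009*np.sin(a),.16,180+np.degrees(a))
E
```

```text
turn [-0.01 -0.04  7.52] shift mm [-229.4 -272.9    4.4] t 20.93 w 1.0
```

Request:
play_rows:
  plan:
    - {"delta_rot":[0,0,7.5],"dp":[0,0,0],"grip":1}
    - {"delta_rot":[0,0,0],"dp":[-0.033,-0.039,0],"grip":1}
    - {"delta_rot":[0,0,0],"dp":[-0.033,-0.039,0],"grip":1}
    - {"delta_rot":[0,0,0],"dp":[-0.033,-0.039,0],"grip":1}
    - {"delta_rot":[0,0,0],"dp":[-0.033,-0.039,0],"grip":1}

```text
time_s: 21.55
position: [0.5835, 0.1181, 0.1631]
eef_rot: [[-0.999, 0.05, -0.0], [0.05, 0.999, 0.0], [0.0, 0.0, -1.0]]
force: [-0.3, -0.2, -0.7]
gripper_width: 1.0
grip_force: 0.0
```

Request:
play_rows:
  plan:
    - {"delta_rot":[0,0,0],"dp":[-0.033,-0.039,0],"grip":1}
    - {"delta_rot":[0,0,0],"dp":[-0.033,-0.039,0],"grip":1}
    - {"delta_rot":[0,0,0],"dp":[-0.031,-0.039,0],"grip":1}
    - {"delta_rot":[0,0,0],"dp":[0,0,0],"grip":1}
    - {"delta_rot":[0,0,0],"dp":[0,0,0],"grip":1}

```text
time_s: 22.18
position: [0.6729, -0.0019, 0.1626]
eef_rot: [[-0.999, 0.05, -0.002], [0.05, 0.999, 0.001], [0.002, 0.001, -1.0]]
force: [-0.4, 0.1, -0.9]
gripper_width: 0.999
grip_force: 0.0
```

```bash
python3 - <<'E'
from h import *
a=-.05; go(.6649+.009*np.cos(a),-.002+.009*np.sin(a),.011,180+np.degrees(a))
E
```

```text
turn [ 0.04 -0.13 -0.01] shift mm [ -1.   -0.5 151.6] t 22.18 w 0.999
```

Request:
play_rows:
  plan:
    - {"delta_rot":[0,0,0],"dp":[-0.001,0,0.045],"grip":1}
    - {"delta_rot":[0,0,0],"dp":[0,0,0.045],"grip":1}
    - {"delta_rot":[0,0,0],"dp":[0,0,0.04],"grip":1}
    - {"delta_rot":[0,0,0],"dp":[0,0,0.021],"grip":1}
    - {"delta_rot":[0,0,0],"dp":[0,0,0],"grip":1}

```text
time_s: 22.8
position: [0.6734, -0.0011, 0.0109]
eef_rot: [[-0.999, 0.048, -0.004], [0.048, 0.999, 0.001], [0.004, 0.001, -1.0]]
force: [-0.7, -0.2, 0.6]
gripper_width: 0.995
grip_force: 0.0
```

Request:
play_rows:
  plan:
    - {"delta_rot":[0,0,0],"dp":[0,0,0],"grip":0.3}
    - {"delta_rot":[0,0,0],"dp":[0,0,0],"grip":0.3}
    - {"delta_rot":[0,0,0],"dp":[0,0,0],"grip":0.3}
    - {"delta_rot":[0,0,0],"dp":[0,0,0],"grip":0.3}
    - {"delta_rot":[0,0,0],"dp":[0,0,0],"grip":0.3}
  force: 40

```text
time_s: 23.42
position: [0.6764, -0.0025, 0.0147]
eef_rot: [[-0.999, 0.05, 0.004], [0.05, 0.999, -0.001], [-0.004, -0.0, -1.0]]
force: [-0.7, -0.3, 6.8]
gripper_width: 0.519
grip_force: 41.2
```

Request:
play_rows:
  plan:
    - {"delta_rot":[0,0,0],"dp":[0,0,-0.01],"grip":0.3}
    - {"delta_rot":[0,0,0],"dp":[0,0,-0.02],"grip":0.3}
    - {"delta_rot":[0,0,0],"dp":[0,0,-0.03],"grip":0.3}
    - {"delta_rot":[0,0,0],"dp":[0,0,0],"grip":0.3}

```text
time_s: 23.92
position: [0.6775, -0.0027, 0.0762]
eef_rot: [[-0.999, 0.05, 0.007], [0.049, 0.999, -0.001], [-0.007, -0.001, -1.0]]
force: [0.1, -0.2, -0.6]
gripper_width: 0.519
grip_force: 40.6
```

```bash
python3 - <<'E'
from h import *
go(*tray("lady",59,-93,9),.16,186.4)
S=camera("side"); u=proj(S,[sensors.state()["position"]])[0].astype(int); print(u)
im=S["img"][u[1]-60:u[1]+60,u[0]-80:u[0]+80]; cv2.imwrite("pics/g2.png",cv2.resize(im,None,fx=4,fy=4))
E
```

```text
turn [-0.09  0.42 -9.24] shift mm [ 210.8 -247.7  -83.8] t 23.93 w 0.519
[334 186]
```

View pics/g2.png

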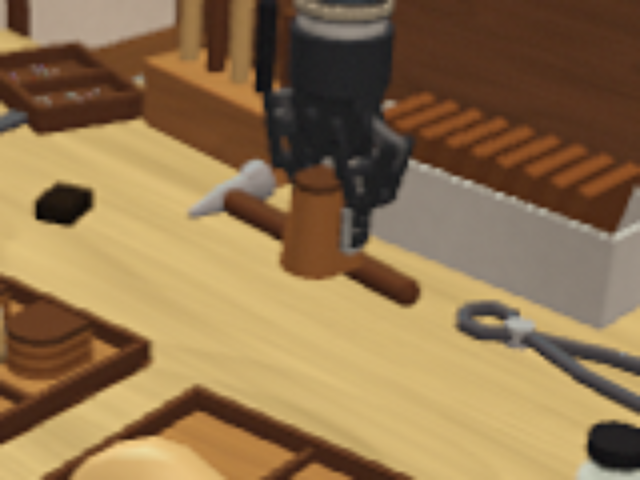

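The high heel hangs upright in the grip (crop ~315,225), and a low heel stands flat in the man's tray at lower left.

Request:
play_rows:
  plan:
    - {"delta_rot":[0,0,0],"dp":[0,0,-0.042],"grip":0.3}
    - {"delta_rot":[0,0,-9.2],"dp":[0,0,-0.042],"grip":0.3}
    - {"delta_rot":[0,0,0],"dp":[0.035,-0.041,0],"grip":0.3}
    - {"delta_rot":[0,0,0],"dp":[0.035,-0.041,0],"grip":0.3}
    - {"delta_rot":[0,0,0],"dp":[0.035,-0.041,0],"grip":0.3}

```text
time_s: 24.6
position: [0.5826, -0.1369, 0.1555]
eef_rot: [[-0.994, -0.112, -0.002], [-0.112, 0.994, 0.0], [0.001, 0.001, -1.0]]
force: [0.8, 0.4, -0.7]
gripper_width: 0.516
grip_force: 40.7
```

Request:
play_rows:
  plan:
    - {"delta_rot":[0,0,0],"dp":[0.035,-0.041,0],"grip":0.3}
    - {"delta_rot":[0,0,0],"dp":[0.035,-0.042,0],"grip":0.3}
    - {"delta_rot":[0,0,0],"dp":[0.035,-0.042,0],"grip":0.3}
    - {"delta_rot":[0,0,0],"dp":[0,0,0],"grip":0.3}
    - {"delta_rot":[0,0,0],"dp":[0,0,0],"grip":0.3}

```text
time_s: 25.22
position: [0.4933, -0.2716, 0.1557]
eef_rot: [[-0.994, -0.11, -0.001], [-0.11, 0.994, 0.002], [0.001, 0.002, -1.0]]
force: [0.1, 0.3, -0.4]
gripper_width: 0.518
grip_force: 40.7
```

```bash
python3 - <<'E'
from h import *
go(*tray("lady",59,-93,9),.0205,186.4)
E
```

```text
turn [ 0.1  -0.05 -0.1 ] shift mm [ -2.3  -1.1 135.2] t 25.23 w 0.518
```

Request:
play_rows:
  plan:
    - {"delta_rot":[0,0,0],"dp":[-0.002,-0.001,0.045],"grip":0.3}
    - {"delta_rot":[0,0,0],"dp":[0,0,0.045],"grip":0.3}
    - {"delta_rot":[0,0,0],"dp":[0,0,0.028],"grip":0.3}
    - {"delta_rot":[0,0,0],"dp":[0,0,0.012],"grip":0.3}
    - {"delta_rot":[0,0,0],"dp":[0,0,0.002],"grip":0.3}

```text
time_s: 25.85
position: [0.4962, -0.2718, 0.0238]
eef_rot: [[-0.994, -0.112, -0.001], [-0.112, 0.994, 0.001], [0.001, 0.001, -1.0]]
force: [0.1, -0.3, -1.2]
gripper_width: 0.514
grip_force: 40.7
```

Request:
play_rows:
  plan:
    - {"delta_rot":[0,0,0],"dp":[0,0,0.002],"grip":0.3}
    - {"delta_rot":[0,0,0],"dp":[0,0,0.001],"grip":0.3}

```text
time_s: 26.1
position: [0.4965, -0.2732, 0.0223]
eef_rot: [[-0.994, -0.111, 0.002], [-0.111, 0.994, -0.001], [-0.002, -0.002, -1.0]]
force: [0.1, -0.1, -0.8]
gripper_width: 0.521
grip_force: 40.7
```

Request:
play_rows:
  plan:
    - {"delta_rot":[0,0,0],"dp":[0,0,0.002],"grip":0.3}
    - {"delta_rot":[0,0,0],"dp":[0,0,0.001],"grip":0.3}

```text
time_s: 26.35
position: [0.4964, -0.2733, 0.0205]
eef_rot: [[-0.994, -0.111, 0.002], [-0.111, 0.994, -0.001], [-0.001, -0.001, -1.0]]
force: [-1.9, 2.2, 17.9]
gripper_width: 0.519
grip_force: 43.3
```

Request:
play_rows:
  plan:
    - {"delta_rot":[0,0,0],"dp":[0,0,-0.001],"grip":0.75}
    - {"delta_rot":[0,0,0],"dp":[0,0,0],"grip":0.75}
    - {"delta_rot":[0,0,0],"dp":[0,0,0],"grip":0.75}
    - {"delta_rot":[0,0,0],"dp":[0,0,-0.02],"grip":0.75}
    - {"delta_rot":[0,0,0],"dp":[0,0,-0.04],"grip":0.75}

```text
time_s: 26.98
position: [0.4946, -0.2719, 0.0781]
eef_rot: [[-0.994, -0.111, -0.004], [-0.111, 0.994, 0.003], [0.003, 0.004, -1.0]]
force: [-0.1, -0.4, 0.3]
gripper_width: 0.753
grip_force: 0.0
```

Request:
play_rows:
  plan:
    - {"delta_rot":[0,0,0],"dp":[0,0,-0.04],"grip":0.9}
    - {"delta_rot":[0,0,0],"dp":[0,0,-0.04],"grip":1}

```text
time_s: 27.22
position: [0.4955, -0.2726, 0.1602]
eef_rot: [[-0.994, -0.111, -0.001], [-0.111, 0.994, 0.001], [0.001, 0.001, -1.0]]
force: [-0.2, 0.1, -0.1]
gripper_width: 0.999
grip_force: 0.0
```

```bash
python3 - <<'E'
from h import *
a=.09; go(.5243+.009*np.cos(a),-.4312+.009*np.sin(a),.16,180+np.degrees(a))
E
```

```text
turn [ 0.03 -0.03  1.19] shift mm [ -23.4 -160.5    0.2] t 27.23 w 0.999
```

Request:
play_rows:
  plan:
    - {"delta_rot":[0,0,1.2],"dp":[0,0,0],"grip":1}
    - {"delta_rot":[0,0,0],"dp":[-0.006,-0.04,0],"grip":1}
    - {"delta_rot":[0,0,0],"dp":[-0.006,-0.04,0],"grip":1}
    - {"delta_rot":[0,0,0],"dp":[-0.006,-0.04,0],"grip":1}
    - {"delta_rot":[0,0,0],"dp":[-0.005,-0.04,0],"grip":1}

```text
time_s: 27.85
position: [0.5327, -0.4306, 0.1574]
eef_rot: [[-0.996, -0.09, -0.002], [-0.09, 0.996, 0.002], [0.002, 0.002, -1.0]]
force: [-0.4, -0.0, 0.7]
gripper_width: 1.0
grip_force: 0.0
```

Request:
play_rows:
  plan:
    - {"delta_rot":[0,0,0],"dp":[0,0,0],"grip":1}
    - {"delta_rot":[0,0,0],"dp":[0,0,0],"grip":1}

```text
time_s: 28.1
position: [0.5321, -0.4288, 0.1575]
eef_rot: [[-0.996, -0.089, -0.003], [-0.089, 0.996, 0.003], [0.002, 0.004, -1.0]]
force: [-0.9, -0.4, -0.4]
gripper_width: 0.996
grip_force: 0.0
```

```bash
python3 - <<'E'
from h import *
a=.09; go(.5243+.009*np.cos(a),-.4312+.009*np.sin(a),.011,180+np.degrees(a))
E
```

```text
turn [ 0.2  -0.13 -0.02] shift mm [ -1.   -1.7 146.5] t 28.1 w 0.996
```

Request:
play_rows:
  plan:
    - {"delta_rot":[0,0,0],"dp":[-0.001,-0.001,0.045],"grip":1}
    - {"delta_rot":[0,0,0],"dp":[0,0,0.045],"grip":1}
    - {"delta_rot":[0,0,0],"dp":[0,0,0.036],"grip":1}
    - {"delta_rot":[0,0,0],"dp":[0,0,0.02],"grip":1}
    - {"delta_rot":[0,0,0],"dp":[0,0,0],"grip":1}

```text
time_s: 28.72
position: [0.5334, -0.4292, 0.0118]
eef_rot: [[-0.996, -0.091, -0.003], [-0.091, 0.996, 0.003], [0.002, 0.003, -1.0]]
force: [0.1, 0.7, 0.2]
gripper_width: 1.003
grip_force: 0.0
```

Request:
play_rows:
  plan:
    - {"delta_rot":[0,0,0],"dp":[0,0,0],"grip":0.3}
    - {"delta_rot":[0,0,0],"dp":[0,0,0],"grip":0.3}
    - {"delta_rot":[0,0,0],"dp":[0,0,0],"grip":0.3}
    - {"delta_rot":[0,0,0],"dp":[0,0,0],"grip":0.3}
    - {"delta_rot":[0,0,0],"dp":[0,0,0],"grip":0.3}
  force: 40

```text
time_s: 29.35
position: [0.5352, -0.4319, 0.0157]
eef_rot: [[-0.996, -0.09, 0.002], [-0.09, 0.996, -0.002], [-0.002, -0.003, -1.0]]
force: [0.4, 0.7, 6.1]
gripper_width: 0.52
grip_force: 40.0
```

Request:
play_rows:
  plan:
    - {"delta_rot":[0,0,0],"dp":[0,0,-0.015],"grip":0.3}
    - {"delta_rot":[0,0,0],"dp":[0,0,-0.04],"grip":0.3}
    - {"delta_rot":[0,0,0],"dp":[0,0,-0.045],"grip":0.3}
    - {"delta_rot":[0,0,0],"dp":[0,0,-0.045],"grip":0.3}
    - {"delta_rot":[0,0,0],"dp":[0,0,0],"grip":0.3}

```text
time_s: 29.98
position: [0.5364, -0.4335, 0.1644]
eef_rot: [[-0.996, -0.09, 0.007], [-0.09, 0.996, -0.008], [-0.007, -0.009, -1.0]]
force: [0.7, 0.8, -0.4]
gripper_width: 0.519
grip_force: 40.1
```

```bash
python3 - <<'E'
from h import *
go(*tray("lady",59,-9,9),.16,186.4)
T=camera("top"); cv2.imwrite("pics/t2.png",cv2.resize(T["img"][80:360,80:480],(800,560),interpolation=cv2.INTER_CUBIC))
E
```

```text
turn [-0.52  0.38 -1.24] shift mm [ 22.5 248.7   4.4] t 29.98 w 0.519
```

View pics/t2.png

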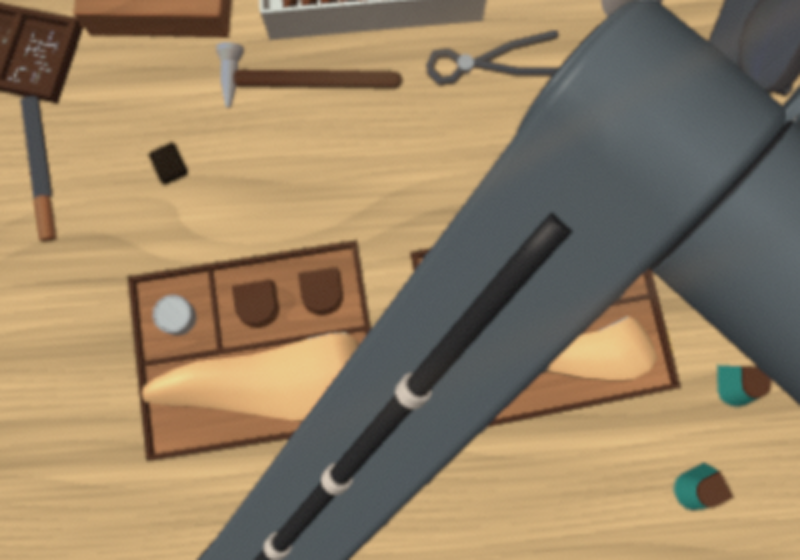

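The man's tray is complete: tin at crop (172,314), low heels at (257,302) and (321,290). Now the last heel.

Request:
play_rows:
  plan:
    - {"delta_rot":[0,0,-1.2],"dp":[0,0,0],"grip":0.3}
    - {"delta_rot":[0,0,0],"dp":[0.004,0.041,0],"grip":0.3}
    - {"delta_rot":[0,0,0],"dp":[0.004,0.041,0],"grip":0.3}
    - {"delta_rot":[0,0,0],"dp":[0.004,0.041,0],"grip":0.3}
    - {"delta_rot":[0,0,0],"dp":[0.004,0.042,0],"grip":0.3}

```text
time_s: 30.65
position: [0.4986, -0.2668, 0.1565]
eef_rot: [[-0.994, -0.111, -0.003], [-0.111, 0.994, 0.003], [0.003, 0.003, -1.0]]
force: [1.0, 0.4, -1.0]
gripper_width: 0.52
grip_force: 40.1
```

Request:
play_rows:
  plan:
    - {"delta_rot":[0,0,0],"dp":[0.003,0.042,0],"grip":0.3}
    - {"delta_rot":[0,0,0],"dp":[0.003,0.042,0],"grip":0.3}
    - {"delta_rot":[0,0,0],"dp":[0,0,0],"grip":0.3}
    - {"delta_rot":[0,0,0],"dp":[0,0,0],"grip":0.3}
    - {"delta_rot":[0,0,0],"dp":[0,0,0],"grip":0.3}

```text
time_s: 31.28
position: [0.4852, -0.1872, 0.1579]
eef_rot: [[-0.994, -0.11, 0.0], [-0.11, 0.994, -0.0], [-0.0, -0.0, -1.0]]
force: [-0.8, -0.6, -0.7]
gripper_width: 0.519
grip_force: 40.1
```

```bash
python3 - <<'E'
from h import *
go(*tray("lady",59,-9,9),.0215,186.4)
E
```

```text
turn [-0.02  0.01 -0.09] shift mm [ -0.9  -1.8 136.4] t 31.27 w 0.519
```

Request:
play_rows:
  plan:
    - {"delta_rot":[0,0,0],"dp":[-0.001,-0.001,0.045],"grip":0.3}
    - {"delta_rot":[0,0,0],"dp":[0,0,0.045],"grip":0.3}
    - {"delta_rot":[0,0,0],"dp":[0,0,0.028],"grip":0.3}
    - {"delta_rot":[0,0,0],"dp":[0,0,0.013],"grip":0.3}
    - {"delta_rot":[0,0,0],"dp":[0,0,0.002],"grip":0.3}

```text
time_s: 31.9
position: [0.4859, -0.1875, 0.0247]
eef_rot: [[-0.994, -0.11, -0.001], [-0.11, 0.994, 0.0], [0.001, 0.0, -1.0]]
force: [0.2, -0.4, -0.7]
gripper_width: 0.518
grip_force: 40.1
```

Request:
play_rows:
  plan:
    - {"delta_rot":[0,0,0],"dp":[0,0,0.002],"grip":0.3}
    - {"delta_rot":[0,0,0],"dp":[0,0,0.001],"grip":0.3}

```text
time_s: 32.15
position: [0.4865, -0.1873, 0.0232]
eef_rot: [[-0.994, -0.111, 0.002], [-0.111, 0.994, -0.001], [-0.002, -0.001, -1.0]]
force: [-0.4, 0.1, -0.5]
gripper_width: 0.524
grip_force: 40.1
```

Request:
play_rows:
  plan:
    - {"delta_rot":[0,0,0],"dp":[0,0,0.002],"grip":0.3}
    - {"delta_rot":[0,0,0],"dp":[0,0,0.001],"grip":0.3}

```text
time_s: 32.4
position: [0.4865, -0.1872, 0.0215]
eef_rot: [[-0.994, -0.111, 0.002], [-0.111, 0.994, -0.001], [-0.002, -0.002, -1.0]]
force: [-2.3, 1.5, 20.5]
gripper_width: 0.521
grip_force: 43.1
```

Request:
play_rows:
  plan:
    - {"delta_rot":[0,0,0],"dp":[0,0,-0.001],"grip":0.75}
    - {"delta_rot":[0,0,0],"dp":[0,0,0],"grip":0.75}
    - {"delta_rot":[0,0,0],"dp":[0,0,0],"grip":0.75}
    - {"delta_rot":[0,0,0],"dp":[0,0,-0.02],"grip":0.75}
    - {"delta_rot":[0,0,0],"dp":[0,0,-0.04],"grip":0.75}

```text
time_s: 33.02
position: [0.4846, -0.1862, 0.0794]
eef_rot: [[-0.994, -0.111, -0.004], [-0.111, 0.994, 0.003], [0.004, 0.003, -1.0]]
force: [-0.1, -0.2, -0.7]
gripper_width: 0.75
grip_force: 0.0
```

Request:
play_rows:
  plan:
    - {"delta_rot":[0,0,0],"dp":[0,0,-0.05],"grip":1}
    - {"delta_rot":[0,0,0],"dp":[0,0,-0.05],"grip":1}
    - {"delta_rot":[0,0,0],"dp":[0,0,-0.03],"grip":1}
    - {"delta_rot":[0,0,0],"dp":[0,0.05,0],"grip":1}
    - {"delta_rot":[0,0,0],"dp":[0,0.05,0],"grip":1}

```text
time_s: 33.65
position: [0.4747, -0.0869, 0.2107]
eef_rot: [[-0.994, -0.109, 0.001], [-0.109, 0.994, -0.0], [-0.001, -0.0, -1.0]]
force: [0.6, 0.7, -0.7]
gripper_width: 1.002
grip_force: 0.0
```

Request:
play_rows:
  plan:
    - {"delta_rot":[0,0,0],"dp":[0,0.055,0],"grip":1}
    - {"delta_rot":[0,0,0],"dp":[0,0.055,0],"grip":1}
    - {"delta_rot":[0,0,0],"dp":[0,0.055,0],"grip":1}
    - {"delta_rot":[0,0,0],"dp":[0,0.055,0],"grip":1}
    - {"delta_rot":[0,0,0],"dp":[0,0.055,0],"grip":1}

```text
time_s: 34.28
position: [0.4438, 0.1875, 0.2101]
eef_rot: [[-0.994, -0.111, -0.0], [-0.111, 0.994, -0.0], [0.0, -0.0, -1.0]]
force: [0.5, -0.5, -0.4]
gripper_width: 0.997
grip_force: 0.0
```

Request:
play_rows:
  plan:
    - {"delta_rot":[0,0,0],"dp":[0,0.055,0],"grip":1}
    - {"delta_rot":[0,0,0],"dp":[0.01,0.055,0],"grip":1}
    - {"delta_rot":[0,0,0],"dp":[0.02,0.055,0],"grip":1}
    - {"delta_rot":[0,0,0],"dp":[0.02,0.055,0],"grip":1}
    - {"delta_rot":[0,0,0],"dp":[0.02,0.055,0],"grip":1}

```text
time_s: 34.9
position: [0.3431, 0.4529, 0.2099]
eef_rot: [[-0.994, -0.111, -0.0], [-0.111, 0.994, -0.001], [0.0, -0.0, -1.0]]
force: [1.7, 0.2, 0.8]
gripper_width: 1.002
grip_force: 0.0
```

```bash
python3 - <<'E'
from h import *
for n,(y0,y1,x0,x1) in (("top",(80,360,80,480)),("side",(130,390,120,490))):
    c=camera(n); cv2.imwrite(f"pics/{n}9.png",cv2.resize(c["img"][y0:y1,x0:x1],(800,560),interpolation=cv2.INTER_CUBIC))
E
```

```text
(no output)
```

View pics/top9.png

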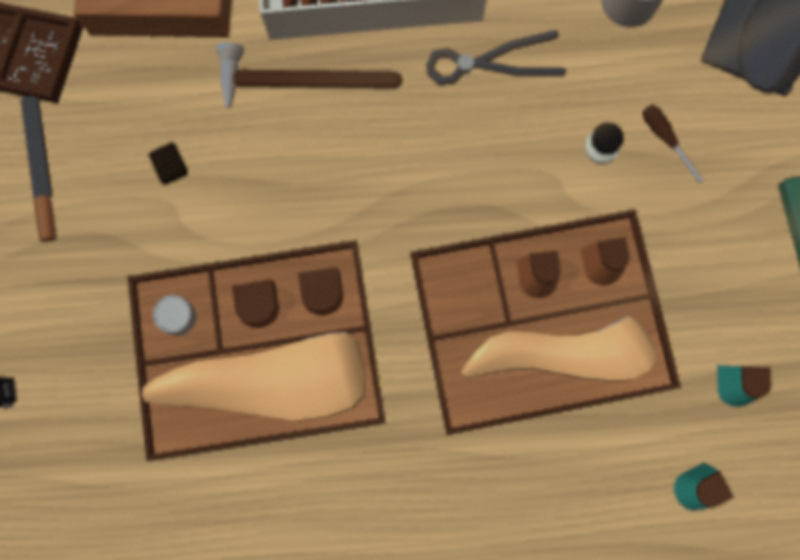

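View pics/side9.png

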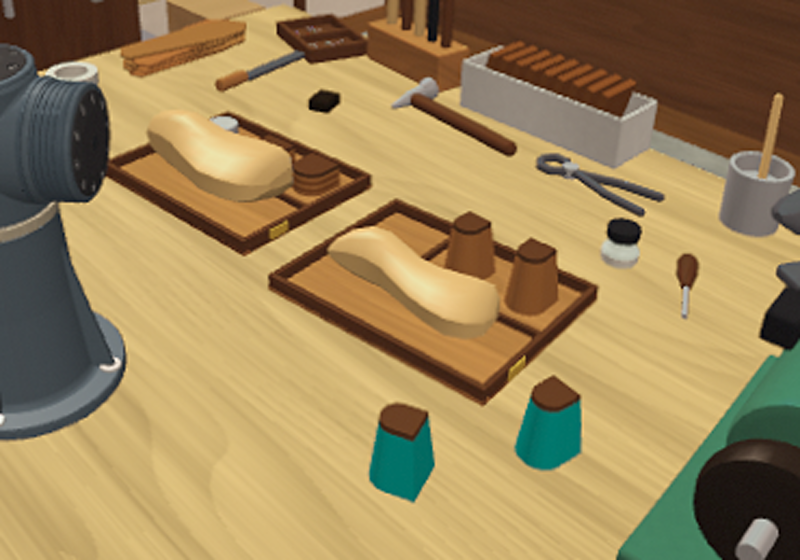

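Both trays are as ordered. The man's holds the tin at crop (172,314) and low heels at (257,302) and (321,290). The lady's holds the high heels, upright, at (540,273) and (606,260). The jar, hammer, pincers and turquoise heels haven't moved.

```bash
python3 -c "
from station import manip
print(manip.close_job())"
```

```text
the job is handed in; nothing more can be done
None
```

Both order trays are made up as asked and the job is handed in; the final pictures show all five pieces standing in their compartments and the jar, hammer, pincers and turquoise heels where they were (about 35 s of the 128 s used).

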